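# Point out the missing connector and book the board as faulty

### The arm

A 6-joint arm with a two-finger parallel gripper is mounted at the origin on the work surface. World frame = base frame: x ahead of the robot, y to its left, z up, the work surface at z = 0. Lengths are in m, angles in rad, forces in N, time in s.
With the tool pointing down it reaches from about 0.3 to 0.875 m from the base axis. Payload 6.4 kg.
Tool frame: the origin (TCP) lies between the finger pads, 19 mm behind the fingertips; this is the grasp point; z points along the fingers, y is the line along which they close (so a half turn about z gives the same grasp; the last joint's range is limited). The gripper opens to 85 mm and grips with 20 to 120 N. Pads are 22 mm wide; open, the fingers measure 114 mm over their backs; the gripper's body (76 mm by 85 mm) begins 54 mm behind the grasp point. The pads swing forward as they close: fully open they stand 13 mm farther back than shut.
Start: joints at [-1.427, 0.181, 1.607, -0, 1.354, -0.206], TCP at [0.197, -0.54, 0.25] pointing down, gripper open.
Joint ranges: [-2.99, 2.99], [-0.89, 2.07], [0.3, 2.58], [-1.14, 4.28], [0, 2.63], [-3.12, 3.12]. Speed limits (rad/s): [2.57, 2.57, 3.01, 3.14, 3.14, 3.14].

### API

Orientations are given as a unit quaternion [w, x, y, z].
In Python, from bench import * gives the robot as it stands.
- The arm moves only by the tool play_rows, never from a script. Its argument "plan" is a list of rows, each a list of 3 entries, a list of its own where there are three numbers: the finger opening in mm, from 0 to 85.4, then the shift along the tool's x, y, z normalised to -1 to 1, where 1 is 40 cm, then the turn about the tool's z normalised to -1 to 1, where 1 is pi rad. A call has 1 to 10 rows; each row is the pose to reach, as a shift and turn from the pose commanded when the call began, along the tool's axes at that moment, turning the shorter way round; what a row does not reach only later rows make up. A row lasts 1/10 s, in which the tool goes at most 50 mm and 8.59 degrees, less where a joint would pass 70% of its speed; a pose out of reach is approached as far as the arm can. A call with a number of a shift or a turn outside -1 to 1 is refused whole. A call with a gripper value outside its range is refused whole. The fingers move at their own pace and stop on an object; the grip force is fixed at half the most. Time passes only in rows, so rows that repeat a pose let the fingers close. It gives the time, the measured TCP pose, the force, the opening and the grip force at its end, in the units of the state.
- get_obs(): the state, without advancing time (a new reading comes with each control period).
- camera(name): name is "scene" or "top"; returns a dict with "image" (400x640x3 uint8, red, green, blue), "range_z" (400x640 float32, m along the optical axis (not along the pixel's ray), 0 where there is no reading), "intrinsics" (3x3 intrinsics, pixels), "k1" (the pictures are not rectified: a ray, as slopes to the right and down, at radius r is drawn at 1 + k1 r^2 times it, then the intrinsics apply), "rvec" (rotation vector, rad) and "tvec" (3), from world to camera coordinates, as OpenCV has them. Camera axes: x right, y down, z forward; pixel columns grow to the right and rows downward; lengths in m; the calibration is good to about 2 mm. A picture is of the moment at which its call begins.
- hand_in(): hands the job in; it is judged then, once.
Trained networks look in a picture, given as the dict that the camera call returned (one of the last four; its "shot" number tells which), for a name from the list of things; names that differ only in an ending like _2 or _b are one class to them, and where a whole thing is asked for, a point or a joint stands for the part that bears it (a point fixed in the world has none). Each returns a list of dicts, best first, with "conf" (0 to 1); they miss things now and then, are a little off and sometimes report something else, mostly with a low value. They report only what shows in the picture. A call takes as long as a camera call. They do not tell look-alikes from the thing itself.
- search_frame(picture, label): "rect" ([centre column, centre row, width, height] in pixels, round what is visible of it).
- masks_of(picture, label): "mask" (400x640 bool, what is visible of it) and "rect" ([centre column, centre row, width, height] in pixels, round what is visible of it).
The state is a dict: "time_s": time; "q": joint angles; "dq": joint speeds; "joint_efforts": joint torques, N m; "eef_pos": TCP position; "eef_rot": TCP orientation; "wrist_force": force on the tool from outside, world axes, zero at the start; "torque": the same for the moment, N m; "opening": opening from 0.0 (shut) to 1.0 (fully open); "grasp_force": force on a finger pad.
Only numpy, scipy, OpenCV 4.12 (cv2) and the standard library are available. Lean on these libraries where they do the work, as an engineer would, in place of code of your own. Each camera call takes 0.05 s, during which the arm holds its last target. There are 200 camera calls.

### The job

One of the three circuit boards on the mat lacks one of its four white connectors. Point at that empty place for the assembler: hold the fingertips 2 to 3 cm above the middle of it, still, for 3 seconds, without touching any board. Then book the fault by pressing the larger of the two round buttons on the grey box fully down and letting it go; do not press the small button, and leave the boards and the other things on the mat where they are.

Things in the scene. Friction and masses are not known exactly. Their poses are not given: they have to be found in the camera images.
- board_full1: Complete green circuit board, loose on the mat: 90 (x) x 145 (y) x 4 mm, about 80 g, parts up to 16 mm above its underside. Four white connectors (each 13 x 25 x 12 mm tall, centres 34 mm apart) in a row along y, 32 mm from the centre towards the -x edge; three black relays in the middle, two small black capacitors near the +x edge. Origin: centre of the underside, z up.
- board_full2: Second complete circuit board, identical to board_full1. Origin: centre of the underside, z up.
- board_short: The faulty circuit board: as board_full1, but the second connector from its +y end is missing. Four bare brass-coloured solder pads show there in the gap of the white row. Origin: centre of the underside, z up.
- empty_place (a point): The middle of the place where the connector is missing, on the top face of board_short (32 mm towards -x and 17 mm towards +y of the board's centre, 4 mm above its underside, 7 mm above the table). The neighbouring connectors stand 12 mm above this point, their near ends 21 mm away from it along y. Axes as the board's, z up.
- panel: Grey box fixed to the bench, 100 (x) x 160 (y) x 45 mm tall, with two round grey push buttons on its top, in black collars 12 mm tall, their tops 67 mm above the box's underside: the large one 35 mm towards +y of its centre, the small one 45 mm towards -y. Origin: centre of the underside, z up.
- button_large (a joint): Travel of the large push button: 0 m up, 0.006 m fully down. It is pressed straight down, needs 5 N fully down, and springs back when let go.
- button_large_top (a point): Centre of the top face of the large button (44 mm across, 70 mm above the table when up; collar 60 mm across); it goes down with the button.
- button_small (a joint): Travel of the small push button, which is not to be pressed: 0 m up, 0.006 m fully down.
- button_small_top (a point): Centre of the top face of the small button (20 mm across, 70 mm above the table; collar 36 mm across).
- mug: Blue mug standing on the mat, to be left alone: 76 mm across, 90 mm tall, handle towards its +y. Origin: centre of the underside.
- solder_reel: Full metallic solder reel standing on end, to be left alone: 54 mm across, 55 mm tall. Origin: centre of the underside.
- screwdriver: Screwdriver lying on the mat, to be left alone: 160 mm long along its x, handle to -x. Origin: middle of its underside.
Mind the look-alikes: they are no part of the job. What is shaped like the panel but red is not meant.

How it is judged:
By the outcome, as a careful person would: the job done as asked, in the order asked, and still so for the second after the job is handed in, with the robot touching nothing.
It also fails if it takes over 48 s, if anything falls off the work surface, if the arm or the gripper's body presses on something with over 40 N, if the wrist force passes 120 N, or if a joint passes its speed limit or range.

## Working session

There is one attempt and no reset: what is moved stays moved. The work goes in short steps, Python scripts to look and compute and a tool call to move; the robot and the scene stay as the last step left them, time stands still between calls to the robot, and variables do not carry over. Pictures are saved under pics/ and viewed, at most 10 in all, crops included, and the job is handed in when it is done.

Besides the shell and the picture viewer there is one more tool, called after "Call:" in YAML: its name, and indented under it one key for each argument. play_rows: Moves the arm, as the interface text tells. Its arguments: {"type":"object","properties":{"plan":{"type":"array","items":{"type":"array"}}},"required":["plan"]}

```bash
mkdir -p pics; cat > h.py <<'E'
from bench import *
import numpy as np, cv2
def world(p,uv,z=None,rz=None):
    """pixels -> world, on plane z=const or by range"""
    K=p["intrinsics"]; K=np.array(K); R=cv2.Rodrigues(np.array(p["rvec"],float))[0]; t=np.array(p["tvec"],float).ravel()
    uv=np.atleast_2d(np.array(uv,float)); d=(uv-[K[0,2],K[1,2]])/[K[0,0],K[1,1]]
    s=d.copy()
    for _ in range(20): s=d/(1+p["k1"]*(s**2).sum(1,keepdims=True))
    c=np.c_[s,np.ones(len(s))]
    if rz is not None: return (c*np.array(rz).reshape(-1,1)-t)@R
    o=-R.T@t; r=c@R
    return o+r*((z-o[2])/r[:,2])[:,None]
E
python3 - <<'E'
from h import *
for n in("top","scene"):
    p=camera(n); cv2.imwrite(f"pics/{n}0.png",p["image"][:,:,::-1])
    for l in("board_short","panel","button_large","button_large_top","button_small_top","empty_place","mug"):
        for d in search_frame(p,l):
            u=d["rect"]; c,r=int(u[0]),int(u[1]); print(n,l,round(d["conf"],2),np.round(u),np.round(world(p,[u[:2]],rz=[p["range_z"][r,c]])[0],3))
o=get_obs();print(o)
E
```

```text
top board_short 0.72 [441. 193.  51.  31.] [ 0.504 -0.313  0.009]
top board_short 0.25 [331. 200.  54.  38.] [0.483 0.015 0.019]
top panel 0.74 [230. 179.  55.  33.] [0.54  0.31  0.044]
top panel 0.7 [213. 290.  61.  45.] [0.217 0.351 0.048]
top button_large 0.72 [219. 183.  16.  15.] [0.522 0.338 0.073]
top button_large 0.45 [198. 289.  14.  17.] [0.218 0.392 0.065]
top button_large_top 0.53 [439. 113.  22.  21.] [ 0.738 -0.305  0.056]
top button_large_top 0.52 [218. 180.  15.  14.] [0.531 0.343 0.065]
top empty_place 0.97 [443. 192.  52.  33.] [ 0.505 -0.317  0.025]
top mug 0.72 [284. 102.  39.  33.] [0.783 0.159 0.01 ]
scene board_short 0.93 [220. 156.  56.  39.] [ 0.515 -0.304  0.014]
scene panel 0.79 [477. 197.  72.  62.] [0.242 0.371 0.043]
scene panel 0.76 [402. 272.  79.  66.] [0.556 0.32  0.045]
scene panel 0.37 [320. 204.  58.  40.] [0.489 0.036 0.02 ]
scene button_large 0.51 [421. 268.  19.  21.] [0.536 0.354 0.07 ]
scene button_large 0.45 [491. 193.  15.  16.] [0.225 0.398 0.062]
scene button_large_top 0.72 [491. 194.  21.  20.] [0.23  0.399 0.065]
scene button_large_top 
[... 364 characters left out ...]
.137 0.006]
{'time_s': 0.8, 'q': array([-1.42725827e+00,  1.80767101e-01,  1.60696919e+00,  3.26238935e-05,
        1.35381845e+00, -2.06277635e-01]), 'dq': array([ 0.00079138, -0.0015019 ,  0.00046345,  0.00086571,  0.00034439,
       -0.0010947 ]), 'joint_efforts': array([ 1.12664718e-03, -4.44786286e+01, -3.51660347e+01, -1.38217174e-04,
        7.49316987e-04,  1.74356597e-05]), 'eef_pos': array([ 0.19710843, -0.54018983,  0.25002189]), 'eef_rot': array([1.94449919e-05, 9.84743190e-01, 1.74013935e-01, 1.53271947e-05]), 'wrist_force': array([ 0.04645843,  0.06715312, -0.55062778]), 'torque': array([-0.02497627,  0.00738035,  0.04154183]), 'grasp_force': 0.0, 'opening': 1.0011638797901505}
```

```bash
python3 - <<'E'
import cv2
t=cv2.imread("pics/top0.png"); s=cv2.imread("pics/scene0.png")
cv2.imwrite("pics/t1.png",cv2.resize(t[80:330,170:490],(768,600),interpolation=2))
cv2.imwrite("pics/s1.png",cv2.resize(s[120:380,180:520],(784,600),interpolation=2))
E
```

```text
(no output)
```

View pics/t1.png

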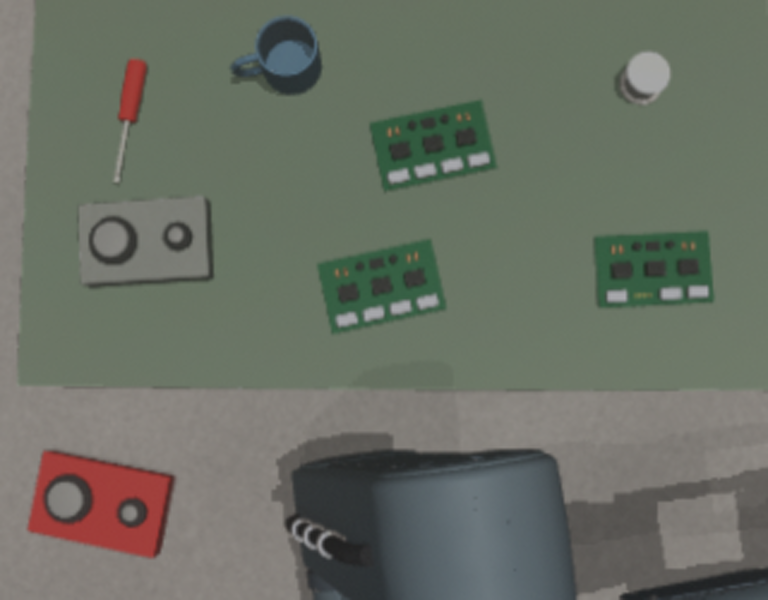

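View pics/s1.png

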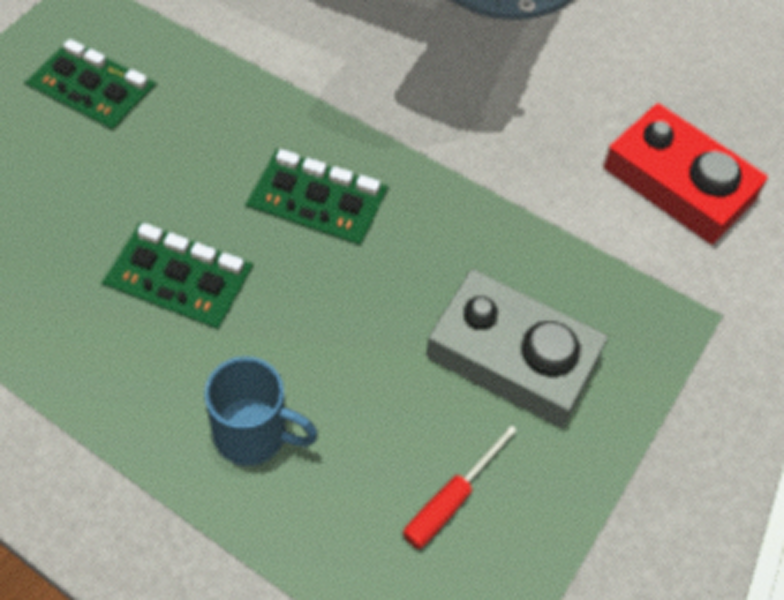

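The top crop shows the faulty board at right: its gap with brass pads is at crop (643,296), which is top pixel (438,203), and scene pixel (231,150). The grey panel's large button is at top (216,180) and scene (419,270). The red box is the decoy.

```bash
cat >> h.py <<'E'
def tri(p1,u1,p2,u2):
    A=[];b=[]
    for p,u in((p1,u1),(p2,u2)):
        a0=world(p,[u],0.)[0];a1=world(p,[u],.2)[0];d=(a1-a0)/np.linalg.norm(a1-a0);M=np.eye(3)-np.outer(d,d);A.append(M);b.append(M@a0)
    x=np.linalg.lstsq(np.vstack(A),np.hstack(b),rcond=None)[0]; return x
def cen(m): 
    M=cv2.moments(m.astype(np.uint8),True); return M["m10"]/M["m00"],M["m01"]/M["m00"]
E
python3 - <<'E'
from h import *
t=camera("top");s=camera("scene")
print("tri gap",tri(t,(437.5,203),s,(230.3,150)).round(4)," button",tri(t,(216,179.7),s,(419,269.6)).round(4))
for p,n,g,bt,sz in((t,"top",(437.5,203),(216,180),(435,192)),(s,"scene",(230.3,150),(419,269.6),(220,156))):
    im=p["image"].astype(int)
    hsv=cv2.cvtColor(p["image"],cv2.COLOR_RGB2HSV)
    H,W=im.shape[:2]; yy,xx=np.mgrid[:H,:W]; near=(abs(xx-sz[0])<45)&(abs(yy-sz[1])<32)
    # white connectors
    wm=near&(hsv[...,1]<60)&(hsv[...,2]>150)
    k,l,st,c=cv2.connectedComponentsWithStats(wm.astype(np.uint8))
    for i in range(1,k):
        if st[i,4]>8: print(n,"conn",c[i].round(1),st[i,4],world(p,[c[i]],.019 if n=='top' else .015)[0].round(4))
    print(n,"gap",world(p,[g],.007)[0].round(4))
    # board outline (largest saturated green)
    gm=near&(im[...,1]-im[...,0]>40)&(hsv[...,1]>120)
    k,l,st,c=cv2.connectedComponentsWithStats(cv2.morphologyEx((gm|wm).astype(np.uint8),cv2.MORPH_CLOSE,np.ones((7,7))))
    i=1+np.argmax(st[1:,4]); cnt=cv2.findContours((l==i).astype(np.uint8),0,1)[0][0][:,0]
    w=world(p,cnt,.007)[:,:2]; r=cv2.minAreaRect((w*1000).astype(np.float32)); print(n,"board",np.round(r[0],1),np.round(r[1]),r[2])
    print(n,"button",world(p,[bt],.07)[0].round(4), "small?")
    for lab in("button_large","panel"):
      for d in masks_of(p,lab):
        u=cen(d["mask"]); w=world(p,[u],.07 if 'b' in lab[:1] else .045)[0]; print(n,lab,round(d["conf"],2),np.round(u,1),w.round(4))
    # brightness top disc of large button
    y0,x0=int(bt[1]),int(bt[0]); v=hsv[...,2]; m=(np.hypot(xx-x0,yy-y0)<14)&(v<70); u=cen(cv2.morphologyEx(m.astype(np.uint8),cv2.MORPH_CLOSE,np.ones((3,3)))); print("dark ring",u,m.sum(),world(p,[u],.055)[0].round(4))
    rp=p["range_z"];P=world(p,np.c_[xx.ravel(),yy.ravel()],rz=rp.ravel())
    q=P[(np.hypot(xx-x0,yy-y0)<5).ravel()]; print("button range",np.median(q,0).round(4))
    q=P[(np.hypot(xx-g[0],yy-g[1])<2).ravel()]; print("gap range",np.median(q,0).round(4))
E
```

```text
tri gap [ 0.4747 -0.3019  0.0083]  button [0.5345 0.3497 0.0579]
top conn [449. 202.] 21 [ 0.4774 -0.3353  0.019 ]
top conn [461. 201.] 21 [ 0.4806 -0.3715  0.019 ]
top conn [426.8 203. ] 22 [ 0.4741 -0.2689  0.019 ]
top gap [ 0.4755 -0.3032  0.007 ]
top board [ 480.3 -356.3] [ 7. 55.] 4.962911128997803
top button [0.532  0.3466 0.07  ] small?
top button_large 0.58 [216.2 179.4] [0.5337 0.346  0.07  ]
top button_large 0.45 [197.1 287.6] [0.2225 0.3927 0.07  ]
top panel 0.86 [230.4 180.1] [0.5354 0.3095 0.045 ]
top panel 0.78 [212.  289.4] [0.2166 0.3553 0.045 ]
dark ring (219.03883495145632, 181.5242718446602) 103 [0.5297 0.341  0.055 ]
button range [0.532  0.3471 0.0696]
gap range [ 0.4753 -0.3037  0.0063]
scene conn [181.4 129.5] 131 [ 0.501  -0.4766  0.015 ]
scene conn [257.7 128.5] 117 [ 0.3626 -0.2876  0.015 ]
scene conn [211.6 138.8] 50 [ 0.4765 -0.3727  0.015 ]
scene conn [220.5 143.4] 48 [ 0.4751 -0.338   0.015 ]
scene conn [238.6 152.5] 53 [ 0.4716 -0.2691  0.015 ]
scene conn [188.5 179. ] 10 [ 0.6297 -0.3178  0.015 ]
scene conn [194.3 182.1] 10 [ 0.6283 -0.2964  0.015 ]
scene conn [227.2 184.1] 10 [ 0.58   -0.2164  0.015 ]
scene gap [ 0.4733 -0.3018  0.007 ]
scene board [ 508.  -321.7] [247. 292.] 35.51576614379883
scene button [0.5416 0.3514 0.07  ] small?
scene button_large 0.79 [419.  268.7] [0.5394 0.3503 0.07  ]
scene button_large 0.58 [490.7 192.6] [0.2309 0.3972 0.07  ]
scene panel 0.86 [403.5 269.9] [0.5488 0.3185 0.045 ]
scene panel 0.63 [476.4 194.5] [0.237 0.366 0.045]
dark ring (416.8633540372671, 275.6335403726708) 161 [0.5497 0.3531 0.055 ]
button range [0.5396 0.3503 0.0685]
gap range [ 0.4722 -0.3026  0.006 ]
```

Call:
play_rows:
  plan:
    - [0,[0.855,-0.32,0.325],0]
    - [0,[0.855,-0.32,0.325],0]
    - [0,[0.855,-0.32,0.325],0]
    - [0,[0.855,-0.32,0.325],0]
    - [0,[0.855,-0.32,0.325],0]
    - [0,[0.855,-0.32,0.325],0]
    - [0,[0.855,-0.32,0.325],0]
    - [0,[0.855,-0.32,0.325],0]
    - [0,[0.855,-0.32,0.325],0]
    - [0,[0.855,-0.32,0.325],0]

```text
time_s: 2.1
eef_pos: [0.4748, -0.302, 0.1196]
eef_rot: [-0.0, 0.985, 0.175, -0.0]
wrist_force: [-0.2, 0.1, -0.2]
opening: -0.002
grasp_force: 0.0
```

Call:
play_rows:
  plan:
    - [0,[0,0,0],0]
    - [0,[0,0,0],0]
    - [0,[0,0,0],0]

```text
time_s: 2.4
eef_pos: [0.474, -0.3039, 0.1206]
eef_rot: [0.0, 0.985, 0.173, 0.0]
wrist_force: [0.2, -0.0, -0.4]
opening: 0.004
grasp_force: 0.0
```

```bash
python3 - <<'E'
from h import *
o=get_obs();print(o["eef_pos"],o["opening"],o["time_s"])
s=camera("scene"); im=s["image"][:,:,::-1]
R=cv2.Rodrigues(np.array(s["rvec"],float))[0]
def proj(w):
    c=R@np.array(w)+np.array(s["tvec"]).ravel();a=c[:2]/c[2];a=a*(1+s["k1"]*(a@a));K=np.array(s["intrinsics"]);return a*[K[0,0],K[1,1]]+K[:2,2]
e=o["eef_pos"]
for d in(0,.006,.019,.032): print(d,proj(e-[0,0,d]).round(1))
u=proj(e).astype(int); c=im[max(0,u[1]-60):u[1]+50,u[0]-70:u[0]+70]; print("crop origin",u[0]-70,max(0,u[1]-60))
cv2.imwrite("pics/s2.png",cv2.resize(c,None,fx=5,fy=5,interpolation=2))
yy,xx=np.mgrid[:400,:640]; P=world(s,np.c_[xx.ravel(),yy.ravel()],rz=s["range_z"].ravel())
m=(np.hypot(*(P[:,:2]-e[:2]).T)<.03)&(P[:,2]>.04)&(s["range_z"].ravel()>0)
print(np.sort(P[m][:,2])[:30].round(3))
E
```

```text
[ 0.47402519 -0.30389788  0.12057062] 0.004032584133861932 2.4
0 [223.9 121.8]
0.006 [224.2 123.4]
0.019 [224.9 126.8]
0.032 [225.6 130.1]
crop origin 153 61
[0.1   0.101 0.101 0.104 0.106 0.107 0.107 0.107 0.108 0.108 0.109 0.109
 0.109 0.109 0.11  0.11  0.11  0.111 0.111 0.112 0.113 0.113 0.113 0.113
 0.114 0.114 0.115 0.115 0.115 0.116]
```

View pics/s2.png

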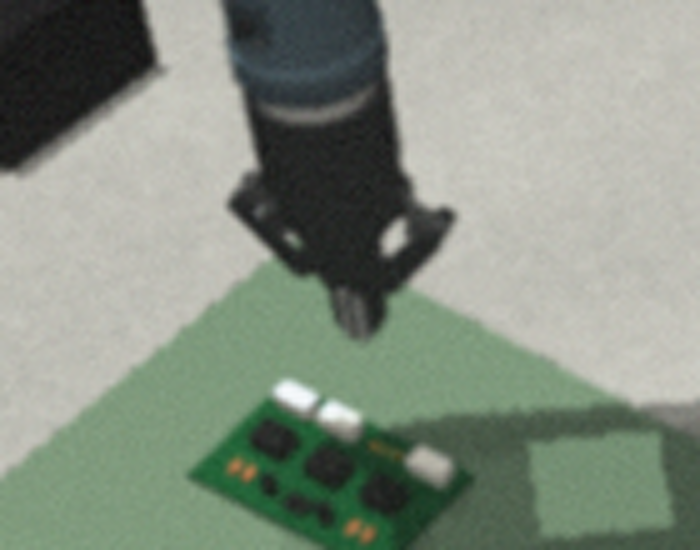

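The picture shows the shut fingertips at about scene pixel (225,129), over the row. That puts the tip 19 mm below the TCP, as stated. I'll lower to TCP z = 0.051 (tips 25 mm above the place) and hold.

Call:
play_rows:
  plan:
    - [0,[0,0,0.06],0]
    - [0,[0,0,0.11],0]
    - [0,[0,0,0.15],0]
    - [0,[0,0,0.1725],0]
    - [0,[0,0,0.1725],0]
    - [0,[0,0,0.1725],0]
    - [0,[0,0,0.1725],0]
    - [0,[0,0,0.1725],0]
    - [0,[0,0,0.1725],0]
    - [0,[0,0,0.1725],0]

```text
time_s: 3.45
eef_pos: [0.4747, -0.3029, 0.0514]
eef_rot: [0.0, 0.985, 0.174, 0.0]
wrist_force: [0.4, 0.4, -0.2]
opening: -0.003
grasp_force: 0.0
```

```bash
python3 - <<'E'
from h import *
o=get_obs();print(o["eef_pos"],o["time_s"])
s=camera("scene"); cv2.imwrite("pics/s3.png",cv2.resize(s["image"][80:200,160:300,::-1],None,fx=5,fy=5,interpolation=2))
E
```

```text
[ 0.47468397 -0.30286222  0.05138076] 3.45
```

View pics/s3.png

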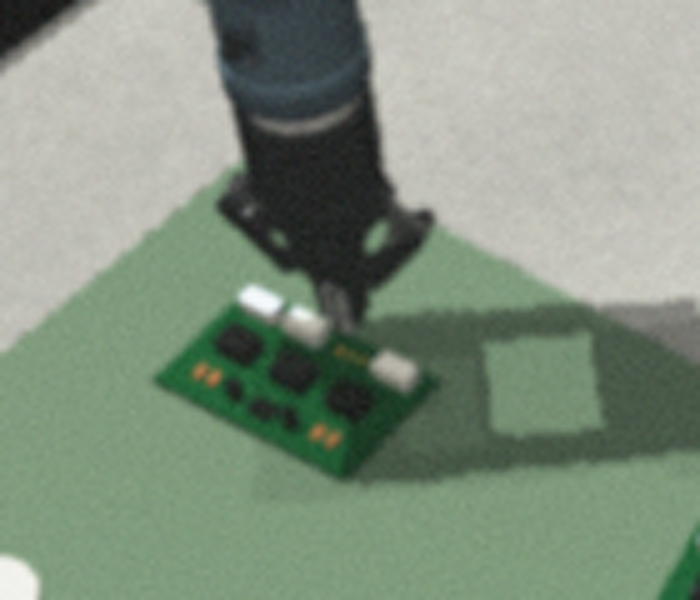

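The tips hover at crop (345,322), just above the brass pads at crop (350,352), and they touch nothing. I'll hold for more than 3 s.

Call:
play_rows:
  plan:
    - [0,[0,0,0],0]
    - [0,[0,0,0],0]
    - [0,[0,0,0],0]
    - [0,[0,0,0],0]
    - [0,[0,0,0],0]
    - [0,[0,0,0],0]
    - [0,[0,0,0],0]
    - [0,[0,0,0],0]
    - [0,[0,0,0],0]
    - [0,[0,0,0],0]

```text
time_s: 4.5
eef_pos: [0.4745, -0.3027, 0.051]
eef_rot: [-0.0, 0.985, 0.174, -0.0]
wrist_force: [0.1, -0.6, -0.2]
opening: 0.001
grasp_force: 0.0
```

Call:
play_rows:
  plan:
    - [0,[0,0,0],0]
    - [0,[0,0,0],0]
    - [0,[0,0,0],0]
    - [0,[0,0,0],0]
    - [0,[0,0,0],0]
    - [0,[0,0,0],0]
    - [0,[0,0,0],0]
    - [0,[0,0,0],0]
    - [0,[0,0,0],0]
    - [0,[0,0,0],0]

```text
time_s: 5.5
eef_pos: [0.4745, -0.3028, 0.051]
eef_rot: [0.0, 0.985, 0.174, 0.0]
wrist_force: [0.2, 0.3, -0.0]
opening: -0.001
grasp_force: 0.0
```

Call:
play_rows:
  plan:
    - [0,[0,0,0],0]
    - [0,[0,0,0],0]
    - [0,[0,0,0],0]
    - [0,[0,0,0],0]
    - [0,[0,0,0],0]
    - [0,[0,0,0],0]
    - [0,[0,0,0],0]
    - [0,[0,0,0],0]
    - [0,[0,0,0],0]
    - [0,[0,0,0],0]

```text
time_s: 6.5
eef_pos: [0.4745, -0.3028, 0.051]
eef_rot: [0.0, 0.985, 0.174, 0.0]
wrist_force: [-0.0, 0.3, -0.1]
opening: -0.001
grasp_force: 0.0
```

Call:
play_rows:
  plan:
    - [0,[0,0,0],0]
    - [0,[0,0,0],0]
    - [0,[0,0,0],0]
    - [0,[0,0,0],0]
    - [0,[0,0,0],0]
    - [0,[0,0,0],0]

```text
time_s: 7.1
eef_pos: [0.4745, -0.3028, 0.051]
eef_rot: [0.0, 0.985, 0.174, 0.0]
wrist_force: [0.2, -0.2, -0.5]
opening: -0.005
grasp_force: 0.0
```

Call:
play_rows:
  plan:
    - [0,[0,0,-0.1],0]
    - [0,[0,0,-0.2],0]
    - [0,[0,0,-0.3],0]
    - [0,[0,0,-0.3725],0]
    - [0,[0,0,-0.3725],0]
    - [0,[0,0,-0.3725],0]

```text
time_s: 7.7
eef_pos: [0.4747, -0.3029, 0.2006]
eef_rot: [0.001, 0.985, 0.174, 0.0]
wrist_force: [-0.7, 0.5, -0.0]
opening: 0.002
grasp_force: 0.0
```

Call:
play_rows:
  plan:
    - [0,[0.351,-0.739,0],0]
    - [0,[0.351,-0.739,0],0]
    - [0,[0.351,-0.739,0],0]
    - [0,[0.351,-0.739,0],0]
    - [0,[0.351,-0.739,0],0]
    - [0,[0.351,-0.739,0],0]
    - [0,[0.351,-0.739,0],0]
    - [0,[0.351,-0.739,0],0]
    - [0,[0.351,-0.739,0],0]
    - [0,[0.351,-0.739,0],0]

```text
time_s: 8.7
eef_pos: [0.5046, 0.0223, 0.199]
eef_rot: [-0.0, 0.985, 0.174, -0.001]
wrist_force: [0.3, -0.8, -0.2]
opening: -0.002
grasp_force: 0.0
```

Call:
play_rows:
  plan:
    - [0,[0.351,-0.739,0],0]
    - [0,[0.351,-0.739,0],0]
    - [0,[0.351,-0.739,0],0]
    - [0,[0.351,-0.739,0],0]
    - [0,[0.351,-0.739,0],0]
    - [0,[0.351,-0.739,0],0]
    - [0,[0.351,-0.739,0],0]
    - [0,[0.351,-0.739,0],0]
    - [0,[0.351,-0.739,0],0]
    - [0,[0.351,-0.739,0],0]

```text
time_s: 9.7
eef_pos: [0.5361, 0.347, 0.1995]
eef_rot: [0.0, 0.985, 0.173, -0.0]
wrist_force: [0.6, -0.4, -0.3]
opening: 0.003
grasp_force: 0.0
```

Call:
play_rows:
  plan:
    - [0,[0,0,0.1],0]
    - [0,[0,0,0.2],0]
    - [0,[0,0,0.245],0]
    - [0,[0,0,0.245],0]
    - [0,[0,0,0.245],0]

```text
time_s: 10.2
eef_pos: [0.5364, 0.3477, 0.1026]
eef_rot: [0.0, 0.985, 0.173, 0.0]
wrist_force: [-0.1, 0.3, 0.1]
opening: -0.002
grasp_force: 0.0
```

```bash
python3 - <<'E'
from h import *
o=get_obs();print(o["eef_pos"],o["time_s"])
s=camera("scene"); t=camera("top")
a=cv2.resize(s["image"][200:310,350:480,::-1],(400,338),interpolation=2);b=cv2.resize(t["image"][140:220,175:270,::-1],(400,338),interpolation=2)
cv2.imwrite("pics/s4.png",np.hstack([a,b]))
E
```

```text
[0.53641685 0.34774384 0.10261747] 10.2
```

View pics/s4.png

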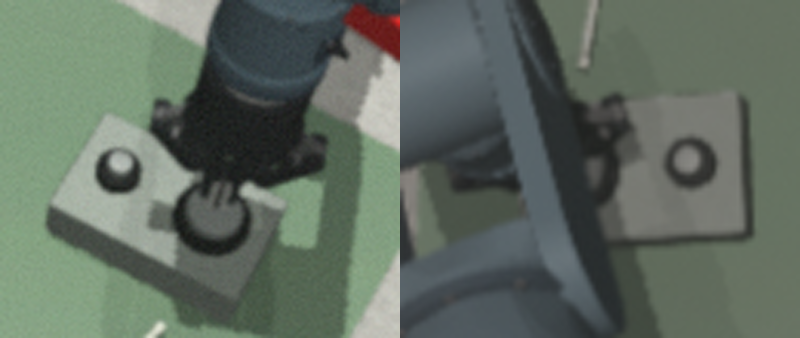

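In the left half, the tips at (217,200) stand just above the large button's centre at (212,213), and the small button is clear. I'll press gently in steps.

Call:
play_rows:
  plan:
    - [0,[0,0,0.015],0]
    - [0,[0,0,0.025],0]
    - [0,[0,0,0.03],0]
    - [0,[0,0,0.035],0]
    - [0,[0,0,0.04],0]
    - [0,[0,0,0.0425],0]
    - [0,[0,0,0.0425],0]

```text
time_s: 11.0
eef_pos: [0.5356, 0.3489, 0.0851]
eef_rot: [0.0, 0.985, 0.174, -0.0]
wrist_force: [-2.4, -0.9, 3.2]
opening: -0.0
grasp_force: 1.7
```

Call:
play_rows:
  plan:
    - [0,[0,0,0.0025],0]
    - [0,[0,0,0.005],0]
    - [0,[0,0,0.005],0]
    - [0,[0,0,0.005],0]

```text
time_s: 11.4
eef_pos: [0.5356, 0.3489, 0.0831]
eef_rot: [-0.0, 0.985, 0.174, -0.0]
wrist_force: [-2.9, -1.7, 4.7]
opening: -0.004
grasp_force: 2.3
```

Near full travel. Press on until the force shows the stop.

Call:
play_rows:
  plan:
    - [0,[0,0,0.0025],0]
    - [0,[0,0,0.0025],0]
    - [0,[0,0,0.0025],0]

```text
time_s: 11.7
eef_pos: [0.5356, 0.349, 0.0827]
eef_rot: [-0.0, 0.985, 0.174, -0.0]
wrist_force: [-5.4, -1.9, 9.1]
opening: 0.001
grasp_force: 4.5
```

Call:
play_rows:
  plan:
    - [0,[0,0,0.0015],0]
    - [0,[0,0,0.0015],0]
    - [0,[0,0,0.0015],0]

```text
time_s: 12.0
eef_pos: [0.5357, 0.349, 0.0827]
eef_rot: [0.0, 0.985, 0.174, 0.0]
wrist_force: [-5.7, -2.8, 12.8]
opening: 0.001
grasp_force: 6.2
```

The force rises past 5 N while the position stays put, so the button is fully down. Now release and retreat.

Call:
play_rows:
  plan:
    - [0,[0,0,-0.02],0]
    - [0,[0,0,-0.05],0]
    - [0,[0,0,-0.12],0]
    - [0,[0,0,-0.22],0]
    - [0,[0,0,-0.3],0]
    - [0,[0,0,-0.3],0]
    - [0,[0,0,-0.3],0]
    - [0,[0,0,-0.3],0]
    - [0,[0,0,-0.3],0]

```text
time_s: 12.9
eef_pos: [0.5348, 0.3485, 0.1996]
eef_rot: [0.0, 0.985, 0.174, -0.001]
wrist_force: [0.2, -0.3, -0.8]
opening: 0.0
grasp_force: 0.0
```

```bash
python3 - <<'E'
from h import *
o=get_obs();print(o["eef_pos"],o["wrist_force"],o["time_s"])
s=camera("scene"); cv2.imwrite("pics/s5.png",cv2.resize(s["image"][100:380,160:520,::-1],(771,600)))
E
```

```text
[0.53482967 0.34847749 0.19956101] [ 0.1561986  -0.32882628 -0.7812805 ] 12.9
```

View pics/s5.png

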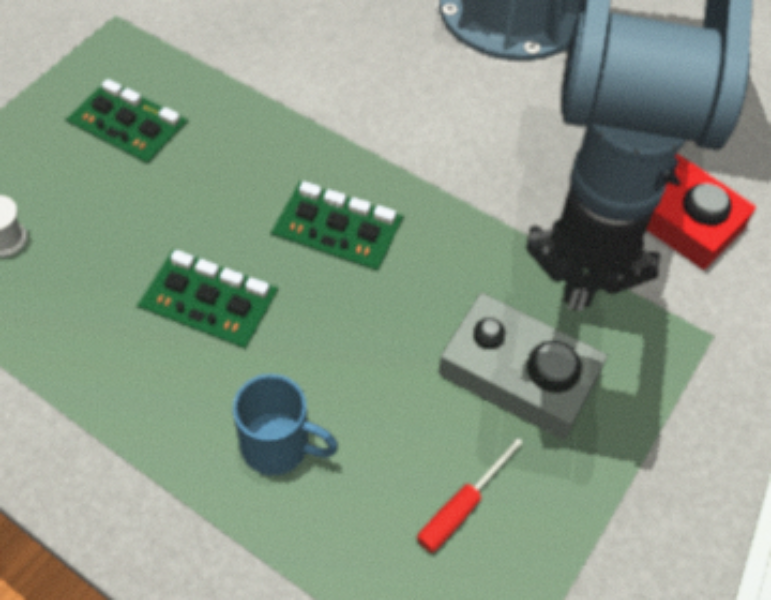

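The boards, mug, reel and screwdriver are where they were. The button is up again at crop (555,362), and the gripper is clear of it at (577,300).

```bash
python3 -c "
from bench import *
print(hand_in())"
```

```text
the job is handed in; nothing more can be done
None
```

I held the fingertips about 25 mm above the empty connector place for over 3 s, pressed the large grey button fully down and let it go, and handed the job in at about 13 s of robot time. The final picture shows the boards and the other things on the mat unmoved, but the hand-in returned no verdict.

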